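Lid the vacuum pot and crack the pump valve two turns

TASK

Get the jeweller's vacuum pot ready to pump down: put the aluminium lid on the pot that holds the flask and press it down firmly so that it sits level on the red gasket. Then take the black crank handle of the red hand wheel, close the valve all the way to its stop (clockwise from above), back it off exactly two full turns, and finish still gripping the crank handle, ready to throttle the valve. Leave the other things on the bench where they are.

Things in the scene. Friction and masses are not known exactly. Their poses are not given: they have to be found in the camera images.
- lid_knob (a point): Centre (half-way up, on the lid's axis) of the black round knob in the middle of the loose lid: 28 mm diameter, 38 mm tall, its foot 2 mm above the plate. This point is 21 mm above the plate's top face. The lid (about 0.5 kg) starts flat on the bench, knob up, left or right of the vacuum set. z is up the lid's axis
- lid_plate (a point): Centre of the underside of the lid's plate, 31 mm below lid_knob: a flat round aluminium plate, 156 mm diameter, 10 mm thick, with two small green sight glasses. Below this plane the lid has a locating step, 123 mm diameter, 8 mm deep, its lower edge chamfered by 5 mm. Seated, this point meets pot_mouth. z is up the lid's axis
- pot_mouth (a point): Centre of the mouth of the fixed steel pot, in the plane of the top of its red ring gasket, 132 mm above the bench. The opening inside gasket and pot is 131 mm in diameter, so the lid's step drops in with about 4 mm all round and the lid's plate comes to rest on the gasket. z is up
- pot: The fixed steel pot (139 mm across, flange 158 mm) with a casting flask inside; origin at the centre of its underside, 10 mm above the bench on an aluminium base plate (190 x 430 mm) that also carries pipe, gauge and valve. The wheel's axis is 250 mm from the pot's axis, along the pot's own -y
- wheel_center (a point): Centre of the red hand wheel (122 mm over the rim, rim bar 12 mm thick, three spokes) on its vertical axis, in the middle plane of the rim, 132 mm above the bench. The wheel turns at one height (it does not rise)
- crank_handle: The black crank handle standing up from the wheel's rim: a round upright grip, 22 mm diameter, 56 mm tall, that revolves freely on its own pin, so a gripper may keep its yaw while it goes round the circle. Origin at its centre, half-way up, 38 mm above wheel_center's height and 55 mm from the wheel's axis
- valve_wheel (a joint): Valve wheel angle in rad: 0 = shut, hard against the stop; grows as the wheel turns anticlockwise seen from above (opening), 6.283 per turn, up to 20. Starts about half to one and a half turns open. It takes about 0.2 N m (4 N at the handle) to turn and stays where it is left
- mixing_bowl: Green mixing bowl, 132 mm across, 70 mm tall, loose; to be left alone. Origin at the centre of its underside
- spare_flask: Spare steel casting flask, an open tube 76 mm across, 100 mm tall, loose; to be left alone. Origin at the centre of its underside
- blue_jar: Glass jar with a blue cap, 64 mm across, 85 mm tall, loose; to be left alone. Origin at the centre of its underside
- sprue_base: Black rubber sprue base, 84 mm across, 34 mm tall, loose; to be left alone. Origin at the centre of its underside
- wax_pliers: Small red-handled pliers about 120 mm long lying on the bench, loose; to be left alone
- oil_stone: Grey sharpening stone in a black tray, 150 x 60 x 28 mm, loose; to be left alone. Origin at the centre of its underside

How it is judged:
On the way, in this order (a step that is already met when the one before it is completed fails the run):
1. the lid sits level in the pot's mouth and is pressed down onto the gasket (about 5 N beyond its weight) (z of lid_plate in the frame of pot_mouth below 0.0025 m and horizontal distance between lid_plate and pot_mouth below 0.008 m and angle between lid_plate's own z axis and vertical below 0.025 rad and contact force between pot and anything else above 9 N), for 0.15 s.
2. the valve is shut, hard against its stop (within 4 degrees) (value of joint valve_wheel below 0.07 rad), for 0.1 s.
At the end, for the whole second after the job is handed in: The lid sits level on the gasket (within 1.4 degrees, within 2.5 mm of fully down and 8 mm of centred), the valve wheel is at rest two turns (within 17 degrees) open from its stop, and the fingers still grip the crank handle with more than 8 N (value of joint valve_wheel between 12.266 and 12.866 rad and velocity of joint valve_wheel between -0.1 and 0.1 rad/s and contact force between the fingers and crank_handle above 8 N and distance between the grasp point and crank_handle below 0.04 m and z of lid_plate in the frame of pot_mouth below 0.0025 m and horizontal distance between lid_plate and pot_mouth below 0.008 m and angle between lid_plate's own z axis and vertical below 0.025 rad); the arm keeps its last pose, push and grip.
It fails at once if a bystander on the bench is shifted by more than 25 mm (distance of any of mixing_bowl, spare_flask, blue_jar, sprue_base, wax_pliers, oil_stone from where it was at the start of the episode above 0.025 m).
It also fails if it takes over 69 s, if anything falls off the work surface, if the arm or the gripper's body presses on something with over 40 N, if the wrist force passes 120 N, or if a joint passes its speed limit or range.

ROBOT

A 7-joint arm with a two-finger parallel gripper is mounted at the origin on the work surface. World frame = base frame: x ahead of the robot, y to its left, z up, the work surface at z = 0. Lengths are in m, angles in rad, forces in N, time in s.
With the tool pointing down it reaches from about 0.4 to 0.85 m from the base axis. Payload 4.5 kg.
Tool frame: the origin (TCP) lies between the finger pads; the fingertips stand r.tip_reach ahead of it and the grasp point (between the pads) lies 11 mm behind it (r.tip_reach is the distance from the TCP to the fingertips, in m); z points along the fingers, y is the line along which they close (so a half turn about z gives the same grasp; the last joint's range is limited). The gripper opens to 88 mm and grips with 3 to 60 N. Pads are 18 mm wide; open, the fingers measure 123 mm over their backs; the gripper's body (75 mm by 187 mm) begins 45 mm behind the grasp point.
Start: joints at [-1.096, 0.689, -0.195, 1.565, 0.157, 0.902, -0.215], TCP at [0.267, 0.565, 0.247] pointing down, gripper open.
Joint ranges: [-3.01, 3.01], [-0.46, 2.08], [-1.47, 1.51], [0.13, 2.56], [-1, 4.14], [0.04, 2.09], [-2.66, 2.66]. Speed limits (rad/s): [2.57, 2.57, 3.14, 3.14, 3.14, 3.14, 3.14].

INTERFACE

Orientations are given as a unit quaternion [x, y, z, w].
In Python, from plant import r, vision, workorder gives the robot as it stands.
- The arm moves only by the tool drive_tool, never from a script. Its argument "targets" is a list of rows, each an object of numbers: "tx", "ty", "tz": the shift along the world's x, y, z in units of 0.03 m (1.0 is 0.03 m); "wx", "wy", "wz": the turn, a rotation vector about the world's x, y, z in units of 60 degrees (1.0 is 60 degrees); "claw": the opening, from -1 (shut) to 1 (fully open). A call has exactly 8 rows; each row shifts and turns the commanded pose from where the row before left it; what a row does not reach is not made up. A row lasts 1/10 s, in which the tool goes at most 50 mm and 8.59 degrees, less where a joint would pass 70% of its speed; a pose out of reach is approached as far as the arm can. A call with a number of a shift or a turn outside -1 to 1 is refused whole. A call with a gripper value outside its range is refused whole. The fingers move at their own pace and stop on an object; "force" is the grip in N (left out, the last holds). Time passes only in rows, so rows that do not move let the fingers close, or fill a call up. It gives the time, the measured TCP pose, the force, the opening and the grip force at its end, in the units of the state.
- r.get_state(): the state, without advancing time (a new reading comes with each control period).
- vision.snapshot(name): name is "side" or "top" or "wrist"; returns a dict with "image" (420x560x3 uint8, blue, green, red), "range_z" (420x560 float32, m along the optical axis (not along the pixel's ray), 0 where there is no reading), "K" (3x3 intrinsics, pixels), "cam_to_world" (4x4, takes a point from camera to world coordinates). Camera axes: x right, y up, looking along -z (the intrinsics and any distortion apply to the point x, -y, -z); pixel columns grow to the right and rows downward; lengths in m; the calibration is good to about 2 mm. A picture is of the moment at which its call begins.
- workorder.finish_job(): hands the job in; it is judged then, once.
The state is a dict: "clock": time; "q": joint angles; "qd": joint speeds; "joint_torque": joint torques, N m; "tool_pos": TCP position; "eef_rot": TCP orientation; "contact_force": force on the tool from outside, world axes, zero at the start; "moment": the same for the moment, N m; "opening": opening from 0.0 (shut) to 1.0 (fully open); "finger_force": force on a finger pad.
Only numpy, scipy, OpenCV 4.12 (cv2) and the standard library are available. Lean on these libraries where they do the work, as an engineer would, in place of code of your own. Each camera call takes 0.05 s, during which the arm holds its last target. There are 200 camera calls.

## Working session

There is one attempt and no reset: what is moved stays moved. The work goes in short steps, Python scripts to look and compute and a tool call to move; the robot and the scene stay as the last step left them, time stands still between calls to the robot, and variables do not carry over. Pictures are saved under pics/ and viewed, at most 10 in all, crops included, and the job is handed in when it is done.

Besides the shell and the picture viewer there is one more tool, called after "Emit:" as a command line: name --argument value ..., lists and objects as JSON in quotes. drive_tool: Moves the arm, as the interface text tells. Its arguments: {"type":"object","properties":{"targets":{"type":"array","items":{"type":"object","properties":{"tx":{"type":"number"},"ty":{"type":"number"},"tz":{"type":"number"},"wx":{"type":"number"},"wy":{"type":"number"},"wz":{"type":"number"},"claw":{"type":"number"}}}},"force":{"type":"number"}},"required":["targets"]}

```bash
mkdir -p pics; ls; cat > h.py <<'E'
import numpy as np, cv2
from plant import r, vision, workorder
def pts(s):
    K=s["K"];z=s["range_z"];h,w=z.shape
    u,v=np.meshgrid(np.arange(w),np.arange(h))
    P=np.stack([(u-K[0,2])/K[0,0]*z,-(v-K[1,2])/K[1,1]*z,-z,np.ones_like(z)],-1)
    W=(P@s["cam_to_world"].T)[...,:3]; W[z<=0]=np.nan
    return W
E
python3 - <<'E'
from h import *
for n in("top","side"):
    s=vision.snapshot(n);cv2.imwrite(f"pics/{n}0.png",s["image"]);np.savez(f"{n}0.npz",**s)
    print(n,s["K"].tolist(),s["cam_to_world"].round(3).tolist())
print(r.get_state(),r.tip_reach)
E
```

```text
pics
top [[441.35546811633145, 0.0, 280.3914245775424], [0.0, 441.35546811633145, 209.9972446527901], [0.0, 0.0, 1.0]] [[0.045, 0.977, -0.206, 0.318], [-0.999, 0.045, -0.004, 0.018], [0.005, 0.206, 0.978, 1.154], [0.0, 0.0, 0.0, 1.0]]
side [[504.33486102960785, 0.0, 276.3487233461221], [0.0, 504.33486102960785, 206.6543338518395], [0.0, 0.0, 1.0]] [[0.736, 0.483, -0.474, -0.144], [-0.677, 0.543, -0.498, -0.694], [0.017, 0.687, 0.726, 1.16], [0.0, 0.0, 0.0, 1.0]]
{'clock': 0.1, 'q': array([-1.09620276,  0.68987915, -0.19453323,  1.56621385,  0.15727211,
        0.90247238, -0.21511767]), 'qd': array([ 0.00098078, -0.00146289, -0.00022614, -0.00136105,  0.0011094 ,
        0.00091697,  0.00096125]), 'joint_torque': array([-2.85948889e-03, -5.28496850e+01, -1.27136953e+00, -1.53837043e+01,
       -5.25765948e-02,  1.98691530e-03,  3.76593493e-05]), 'tool_pos': array([0.26645697, 0.56476438, 0.2460106 ]), 'eef_rot': array([ 2.18593211e-01,  9.75815751e-01, -7.81390365e-04, -1.32431154e-04]), 'contact_force': array([ 0.42164695, -0.46950218, -0.27863747]), 'moment': array([-0.00292704, -0.04653379, -0.00330995]), 'finger_force': 0.0, 'opening': 1.0058655649317867} 0.008
```

View pics/top0.png

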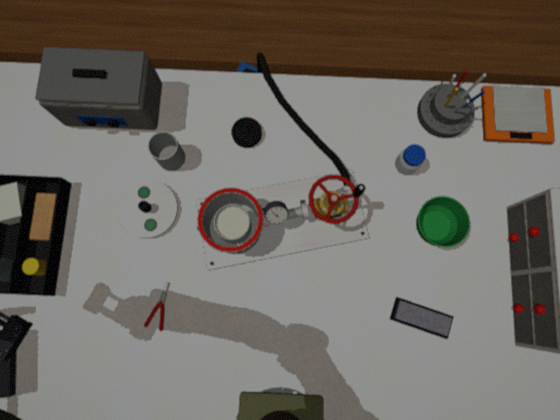

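View pics/side0.png

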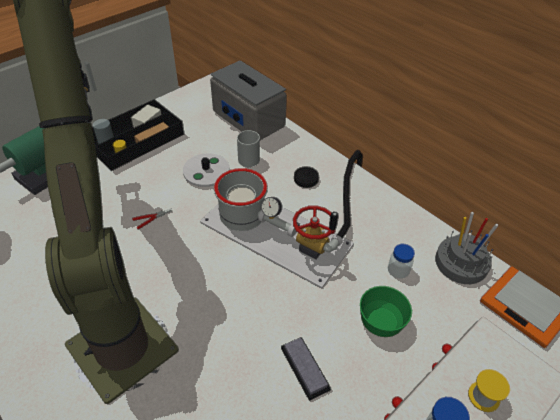

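The top view shows the lid at about (148,208) with its knob at (145,207), the pot ring at (230,220), the wheel at (333,199) and the crank handle near (360,190). A black hose runs from the valve up to (262,60). In the side view the knob is at (206,164), the pot at (240,188), the wheel at (315,222) and the handle at (334,222). The hose rises next to the wheel.

```bash
python3 - <<'E'
from h import *
from scipy.optimize import least_squares
def circ(p):
    f=least_squares(lambda a:np.hypot(p[:,0]-a[0],p[:,1]-a[1])-a[2],[*p.mean(0)[:2],.06],loss='soft_l1',f_scale=.002)
    return f.x.round(4), len(p)
for n in("top","side"):
    s=dict(np.load(f"{n}0.npz"));W=pts(s);im=s["image"];hsv=cv2.cvtColor(im,cv2.COLOR_BGR2HSV)
    print(n)
    red=((hsv[...,0]<8)|(hsv[...,0]>172))&(hsv[...,1]>140)&(hsv[...,2]>60)
    k,lab,st,c=cv2.connectedComponentsWithStats(red.astype(np.uint8))
    for i in range(1,k):
        if st[i,4]>150:
            p=W[lab==i];p=p[~np.isnan(p[:,0])];zm=np.median(p[:,2]); 
            q=p[abs(p[:,2]-0.132)<.012]
            print("red",c[i].round(),st[i,4],"zmed",zm.round(4),circ(q) if len(q)>50 else p.mean(0))
    dark=(hsv[...,2]<50)
    k,lab,st,c=cv2.connectedComponentsWithStats(dark.astype(np.uint8))
    for i in range(1,k):
        if 30<st[i,4]<1500:
            p=W[lab==i];p=p[~np.isnan(p[:,0])]
            if len(p): print("dark",c[i].round(),st[i,4],np.median(p,0).round(3),np.nanmin(p,0).round(3),np.nanmax(p,0).round(3))
    # lid top: plate z
    roi=(slice(170,245),slice(108,188)) if n=="top" else (slice(140,195),slice(175,240))
    p=W[roi].reshape(-1,3);p=p[~np.isnan(p[:,0])]
    print("zhist",np.histogram(p[:,2],np.arange(-.01,.12,.01)))
    q=p[abs(p[:,2]-.018)<.005]
    if len(q): print("plate",q[:,2].mean(),np.percentile(q[:,:2],[0.5,99.5],0).round(4),(np.percentile(q[:,:2],[.5,99.5],0).mean(0)).round(4))
    k=p[(p[:,2]>.045)]; 
    if len(k): print("knob top",k.mean(0),k.max(0),k.min(0),len(k))
    # tall things near work area
    m=(W[...,2]>.14)&(W[...,0]>.3)&(abs(W[...,1])<.45)
    p=W[m]; 
    for a in np.arange(.14,.5,.04):
        q=p[(p[:,2]>=a)&(p[:,2]<a+.04)]
        if len(q): print("tall",a.round(2),len(q),q.min(0).round(3),q.max(0).round(3))
E
```

```text
top
red [333. 200.] 676 zmed 0.1368 (array([ 0.5664, -0.1016,  0.0523]), 666)
red [230. 221.] 732 zmed 0.1321 (array([0.5064, 0.1395, 0.0713]), 729)
red [157. 315.] 167 zmed 0.0109 [0.27585108 0.32144803 0.01077048]
dark [15. 57.] 166 [ 1.373  1.296 -0.705] [ 1.363  1.173 -0.742] [ 1.38   1.368 -0.661]
dark [297. 114.] 1014 [ 0.827 -0.     0.021] [ 0.64  -0.151 -0.734] [1.375 0.167 0.067]
dark [89. 73.] 299 [0.837 0.497 0.182] [0.829 0.455 0.169] [0.849 0.54  0.187]
dark [352.  71.] 33 [ 1.372 -0.272 -0.69 ] [ 1.367 -0.302 -0.734] [ 1.375 -0.241 -0.672]
dark [366.  72.] 39 [ 1.373 -0.335 -0.692] [ 1.366 -0.374 -0.732] [ 1.379 -0.313 -0.668]
dark [396.  75.] 52 [ 1.372 -0.482 -0.71 ] [ 1.365 -0.529 -0.739] [ 1.38  -0.422 -0.678]
dark [498.  78.] 57 [ 1.372 -0.943 -0.698] [ 1.364 -0.986 -0.735] [ 1.378 -0.903 -0.661]
dark [532.  80.] 222 [ 1.372 -1.106 -0.706] [ 1.365 -1.241 -0.744] [ 1.381 -0.976 -0.667]
dark [446. 115.] 290 [ 0.825 -0.397  0.052] [ 0.796 -0.487  0.031] [ 0.877 -0.359  0.081]
dark [432. 126.] 195 [ 0.804 -0.373  0.018] [ 0.785 -0.459  0.004] [ 0.876 -0.345  0.036]
dar
[... 3514 characters left out ...]
5785431740748 [[0.4682 0.3041]
 [0.6244 0.4489]] [0.5463 0.3765]
knob top [0.51382624 0.21891694 0.10103504] [0.6813277  0.38379581 0.13907758] [0.43242016 0.15305678 0.04505421] 673
tall 0.14 3458 [ 0.508 -0.45   0.14 ] [1.395 0.45  0.18 ]
tall 0.18 2376 [ 0.568 -0.388  0.18 ] [1.397 0.45  0.22 ]
tall 0.22 2327 [ 1.369 -0.361  0.22 ] [1.394 0.449 0.26 ]
tall 0.26 2400 [ 1.368 -0.346  0.26 ] [1.395 0.45  0.3  ]
tall 0.3 2388 [ 1.368 -0.326  0.3  ] [1.394 0.45  0.34 ]
tall 0.34 2191 [ 1.369 -0.309  0.34 ] [1.393 0.385 0.38 ]
tall 0.38 1905 [ 1.371 -0.29   0.38 ] [1.392 0.276 0.42 ]
tall 0.42 1509 [ 1.37 -0.27  0.42] [1.394 0.153 0.46 ]
tall 0.46 1086 [ 1.372 -0.254  0.46 ] [1.393 0.044 0.5  ]
```

Emit:
drive_tool --targets '[{"tx":1,"ty":-0.7,"claw":1},{"tx":1,"ty":-0.7,"claw":1},{"tx":1,"ty":-0.7,"claw":1},{"tx":1,"ty":-0.7,"claw":1},{"tx":1,"ty":-0.7,"claw":1},{"tx":1,"ty":-0.7,"claw":1},{"tx":1,"ty":-0.7,"claw":1},{"tx":1,"ty":-0.7,"claw":1}]' --force 30

```text
validation failed for argument at $.ta...
```

Emit:
drive_tool --targets '[{"tx":1,"ty":-0.7,"claw":1},{"tx":0.3,"ty":-0.2,"tz":-0.5,"claw":1},{"tz":-1,"claw":1},{"tz":-1,"claw":1},{"tz":-0.5,"claw":1},{"claw":1},{"claw":1},{"claw":1}]'

```text
validation failed for argument at $.ta...
```

```bash
python3 - <<'E'
from h import *
s=vision.snapshot("wrist");cv2.imwrite("pics/w1.png",s["image"]);W=pts(s)
z=W[...,2];m=(abs(z-.058)<.006)&(np.hypot(W[...,0]-.546,W[...,1]-.371)<.03);p=W[m];print(len(p),p.mean(0),np.percentile(p,[1,99],0)) if len(p) else 0
m=(abs(z-.018)<.004);p=W[m&(s["image"].min(-1)>60)];print(len(p),np.percentile(p,[1,99],0) if len(p) else 0)
st=r.get_state();print(st["tool_pos"],st["eef_rot"],st["clock"])
E
```

```text
3518 [[0.46891103 0.31328323 0.01447482]
 [0.55414888 0.72276583 0.02063991]]
[0.26651564 0.56484754 0.24610758] [ 2.18600032e-01  9.75814317e-01 -6.57625810e-04 -1.08532410e-04] 0.15
```

View pics/w1.png

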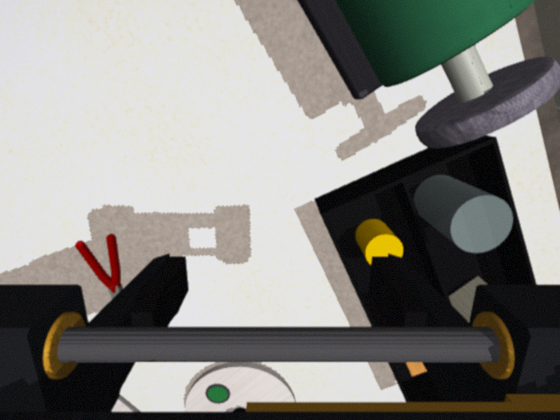

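The wrist picture is from the start pose because the move was refused. It shows the lid at the bottom, around (240,390), and the pliers at (100,260). I'll resend the move with every field filled in.

Emit:
drive_tool --targets '[{"tx":1,"ty":-0.7,"tz":0,"wx":0,"wy":0,"wz":0,"claw":1},{"tx":1,"ty":-0.7,"tz":0,"wx":0,"wy":0,"wz":0,"claw":1},{"tx":1,"ty":-0.7,"tz":0,"wx":0,"wy":0,"wz":0,"claw":1},{"tx":1,"ty":-0.7,"tz":0,"wx":0,"wy":0,"wz":0,"claw":1},{"tx":1,"ty":-0.7,"tz":0,"wx":0,"wy":0,"wz":0,"claw":1},{"tx":1,"ty":-0.7,"tz":0,"wx":0,"wy":0,"wz":0,"claw":1},{"tx":1,"ty":-0.7,"tz":0,"wx":0,"wy":0,"wz":0,"claw":1},{"tx":1,"ty":-0.7,"tz":0,"wx":0,"wy":0,"wz":0,"claw":1}]' --force 30

```text
clock: 0.95
tool_pos: [0.5076, 0.3961, 0.2464]
eef_rot: [0.219, 0.976, -0.0, -0.0]
contact_force: [0.7, 0.0, 0.0]
opening: 0.997
finger_force: 0.0
```

Emit:
drive_tool --targets '[{"tx":0.6,"ty":-0.4,"tz":0,"wx":0,"wy":0,"wz":0,"claw":1},{"tx":0.6,"ty":-0.4,"tz":0,"wx":0,"wy":0,"wz":0,"claw":1},{"tx":0,"ty":0,"tz":-1,"wx":0,"wy":0,"wz":0,"claw":1},{"tx":0,"ty":0,"tz":-1,"wx":0,"wy":0,"wz":0,"claw":1},{"tx":0,"ty":0,"tz":-1,"wx":0,"wy":0,"wz":0,"claw":1},{"tx":0,"ty":0,"tz":0,"wx":0,"wy":0,"wz":0,"claw":1},{"tx":0,"ty":0,"tz":0,"wx":0,"wy":0,"wz":0,"claw":1},{"tx":0,"ty":0,"tz":0,"wx":0,"wy":0,"wz":0,"claw":1}]'

```text
clock: 1.75
tool_pos: [0.5435, 0.3742, 0.1585]
eef_rot: [0.219, 0.976, 0.001, 0.001]
contact_force: [0.0, -0.8, -0.2]
opening: 1.0
finger_force: 0.0
```

```bash
python3 - <<'E'
from h import *
s=vision.snapshot("wrist");cv2.imwrite("pics/w2.png",s["image"]);W=pts(s)
z=W[...,2];m=(abs(z-.058)<.004)&(np.hypot(W[...,0]-.546,W[...,1]-.371)<.03);p=W[m];print(len(p),p.mean(0),np.percentile(p,[1,99],0)) if len(p) else 0
st=r.get_state();print(st["tool_pos"],st["eef_rot"],st["clock"])
E
```

```text
937 [0.5451073  0.37402423 0.05763401] [[0.53354016 0.36140203 0.05445025]
 [0.55771424 0.38625197 0.05946238]]
[0.5436081  0.37415855 0.15866581] [0.21862742 0.97580687 0.00136502 0.00107073] 1.8
```

View pics/w2.png

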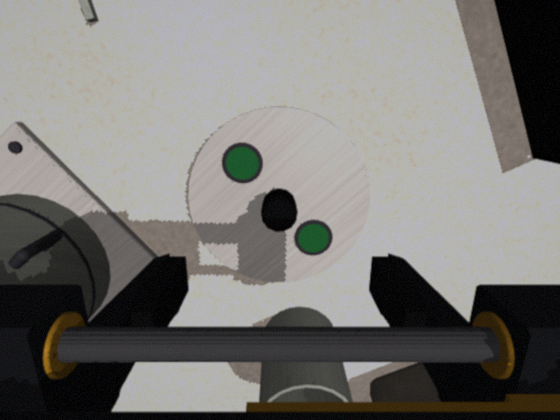

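The wrist view shows the lid centred with its knob at (279,210) between the fingers. The flask at (300,370) lies beyond the fingers and is clear of the gripper body. Next I descend and grip.

Emit:
drive_tool --targets '[{"tx":0.07,"ty":-0.03,"tz":-1,"wx":0,"wy":0,"wz":0,"claw":1},{"tx":0,"ty":0,"tz":-1,"wx":0,"wy":0,"wz":0,"claw":1},{"tx":0,"ty":0,"tz":-1,"wx":0,"wy":0,"wz":0,"claw":1},{"tx":0,"ty":0,"tz":-0.8,"wx":0,"wy":0,"wz":0,"claw":1},{"tx":0,"ty":0,"tz":-0.4,"wx":0,"wy":0,"wz":0,"claw":1},{"tx":0,"ty":0,"tz":0,"wx":0,"wy":0,"wz":0,"claw":1},{"tx":0,"ty":0,"tz":0,"wx":0,"wy":0,"wz":0,"claw":-1},{"tx":0,"ty":0,"tz":0,"wx":0,"wy":0,"wz":0,"claw":-1}]' --force 40

```text
clock: 2.6
tool_pos: [0.5459, 0.3732, 0.0326]
eef_rot: [0.219, 0.976, 0.001, 0.001]
contact_force: [0.2, -0.1, -0.4]
opening: 0.841
finger_force: 0.0
```

Emit:
drive_tool --targets '[{"tx":0,"ty":0,"tz":0,"wx":0,"wy":0,"wz":0,"claw":-1},{"tx":0,"ty":0,"tz":0,"wx":0,"wy":0,"wz":0,"claw":-1},{"tx":0,"ty":0,"tz":0,"wx":0,"wy":0,"wz":0,"claw":-1},{"tx":0,"ty":0,"tz":0,"wx":0,"wy":0,"wz":0,"claw":-1},{"tx":0,"ty":0,"tz":0,"wx":0,"wy":0,"wz":0,"claw":-1},{"tx":0,"ty":0,"tz":0,"wx":0,"wy":0,"wz":0,"claw":-1},{"tx":0,"ty":0,"tz":0,"wx":0,"wy":0,"wz":0,"claw":-1},{"tx":0,"ty":0,"tz":0,"wx":0,"wy":0,"wz":0,"claw":-1}]'

```text
clock: 3.4
tool_pos: [0.545, 0.373, 0.0308]
eef_rot: [0.219, 0.976, 0.001, 0.0]
contact_force: [1.3, 1.7, -1.0]
opening: 0.3
finger_force: 40.0
```

Emit:
drive_tool --targets '[{"tx":0,"ty":0,"tz":0.3,"wx":0,"wy":0,"wz":0,"claw":-1},{"tx":0,"ty":0,"tz":0.7,"wx":0,"wy":0,"wz":0,"claw":-1},{"tx":0,"ty":0,"tz":1,"wx":0,"wy":0,"wz":0,"claw":-1},{"tx":0,"ty":0,"tz":1,"wx":0,"wy":0,"wz":0,"claw":-1},{"tx":0,"ty":0,"tz":1,"wx":0,"wy":0,"wz":0,"claw":-1},{"tx":0,"ty":0,"tz":1,"wx":0,"wy":0,"wz":0,"claw":-1},{"tx":0,"ty":0,"tz":0.5,"wx":0,"wy":0,"wz":0,"claw":-1},{"tx":0,"ty":0,"tz":0.2,"wx":0,"wy":0,"wz":0,"claw":-1}]'

```text
clock: 4.2
tool_pos: [0.5449, 0.3722, 0.203]
eef_rot: [0.219, 0.976, 0.0, 0.0]
contact_force: [0.6, 0.2, -5.7]
opening: 0.3
finger_force: 40.0
```

Emit:
drive_tool --targets '[{"tx":0,"ty":-0.4,"tz":0,"wx":0,"wy":0,"wz":0,"claw":-1},{"tx":-0.1,"ty":-0.8,"tz":0,"wx":0,"wy":0,"wz":0,"claw":-1},{"tx":-0.2,"ty":-1,"tz":0,"wx":0,"wy":0,"wz":0,"claw":-1},{"tx":-0.2,"ty":-1,"tz":0,"wx":0,"wy":0,"wz":0,"claw":-1},{"tx":-0.2,"ty":-1,"tz":0,"wx":0,"wy":0,"wz":0,"claw":-1},{"tx":-0.2,"ty":-1,"tz":0,"wx":0,"wy":0,"wz":0,"claw":-1},{"tx":-0.2,"ty":-1,"tz":0,"wx":0,"wy":0,"wz":0,"claw":-1},{"tx":-0.2,"ty":-0.8,"tz":0,"wx":0,"wy":0,"wz":0,"claw":-1}]'

```text
clock: 5.0
tool_pos: [0.5039, 0.1583, 0.2]
eef_rot: [0.22, 0.976, -0.002, -0.002]
contact_force: [0.4, 0.0, -5.2]
opening: 0.303
finger_force: 40.0
```

Emit:
drive_tool --targets '[{"tx":0,"ty":-0.5,"tz":0,"wx":0,"wy":0,"wz":0,"claw":-1},{"tx":0,"ty":-0.3,"tz":0,"wx":0,"wy":0,"wz":0,"claw":-1},{"tx":0,"ty":0,"tz":0,"wx":0,"wy":0,"wz":0,"claw":-1},{"tx":0,"ty":0,"tz":0,"wx":0,"wy":0,"wz":0,"claw":-1},{"tx":0,"ty":0,"tz":0,"wx":0,"wy":0,"wz":0,"claw":-1},{"tx":0,"ty":0,"tz":0,"wx":0,"wy":0,"wz":0,"claw":-1},{"tx":0,"ty":0,"tz":0,"wx":0,"wy":0,"wz":0,"claw":-1},{"tx":0,"ty":0,"tz":0,"wx":0,"wy":0,"wz":0,"claw":-1}]'

```text
clock: 5.8
tool_pos: [0.5057, 0.1388, 0.2017]
eef_rot: [0.218, 0.976, 0.0, 0.0]
contact_force: [-0.4, 0.1, -4.5]
opening: 0.3
finger_force: 40.0
```

```bash
python3 - <<'E'
from h import *
from scipy.optimize import least_squares
st=r.get_state();print(st["tool_pos"],st["eef_rot"],st["clock"],st["contact_force"])
for n in("top","side","wrist"):
    s=vision.snapshot(n);W=pts(s);cv2.imwrite(f"pics/{n}2.png",s["image"])
    d=np.hypot(W[...,0]-.5055,W[...,1]-.1395)
    m=(d<.09)&(W[...,2]>.17)&(W[...,2]<.2)&(s["image"].min(-1)>70);p=W[m]
    if len(p)<50: continue
    A=np.c_[p[:,:2]-[.5055,.1395],np.ones(len(p))];c=np.linalg.lstsq(A,p[:,2],rcond=None)[0];res=p[:,2]-A@c
    k=abs(res)<.004;c=np.linalg.lstsq(A[k],p[k,2],rcond=None)[0]
    # rim fit: outermost per angle
    q=p[k];ctr=q[:,:2].mean(0)
    a=np.degrees(np.arctan2(*(q[:,:2]-[.5055,.1395]).T[::-1]))//10;rr=np.hypot(*(q[:,:2]-[.5055,.1395]).T)
    rim=np.array([q[a==b][np.argmax(rr[a==b])] for b in np.unique(a)])
    f=least_squares(lambda v:np.hypot(rim[:,0]-v[0],rim[:,1]-v[1])-.077,[.5055,.1395],loss='soft_l1',f_scale=.002).x
    print(n,len(p),"plane",c.round(4),"centre",f.round(4),len(rim))
E
```

```text
[0.50574635 0.13880017 0.2017364 ] [2.18286104e-01 9.75884809e-01 1.24126735e-04 2.08771535e-05] 5.8 [-0.44192417  0.14763278 -4.5091806 ]
side 1143 plane [0.006  0.005  0.1902] centre [0.5039 0.1372] 29
wrist 42385 plane [0.0005 0.0014 0.1891] centre [0.5062 0.1381] 30
```

View pics/side2.png

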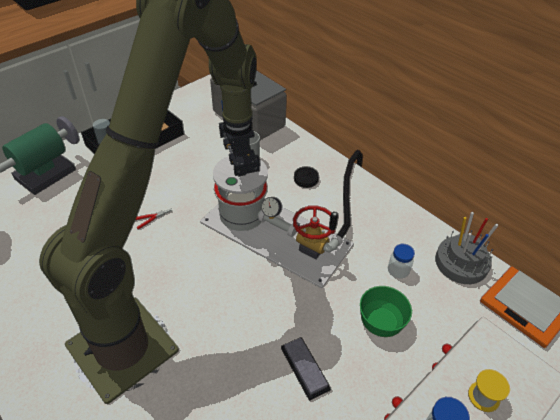

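The side view shows the lid held level just above the pot at (240,180). The depth readings put it about 1.5 mm off centre in y. I'll correct that and lower.

Emit:
drive_tool --targets '[{"tx":0,"ty":0.05,"tz":-0.4,"wx":0,"wy":0,"wz":0,"claw":-1},{"tx":0,"ty":0,"tz":-0.4,"wx":0,"wy":0,"wz":0,"claw":-1},{"tx":0,"ty":0,"tz":-0.2,"wx":0,"wy":0,"wz":0,"claw":-1},{"tx":0,"ty":0,"tz":-0.2,"wx":0,"wy":0,"wz":0,"claw":-1},{"tx":0,"ty":0,"tz":-0.15,"wx":0,"wy":0,"wz":0,"claw":-1},{"tx":0,"ty":0,"tz":-0.1,"wx":0,"wy":0,"wz":0,"claw":-1},{"tx":0,"ty":0,"tz":0,"wx":0,"wy":0,"wz":0,"claw":-1},{"tx":0,"ty":0,"tz":0,"wx":0,"wy":0,"wz":0,"claw":-1}]'

```text
clock: 6.75
tool_pos: [0.5059, 0.1399, 0.1584]
eef_rot: [0.219, 0.976, 0.0, 0.0]
contact_force: [0.3, 0.3, -4.7]
opening: 0.298
finger_force: 40.0
```

Emit:
drive_tool --targets '[{"tx":0,"ty":0,"tz":-0.1,"wx":0,"wy":0,"wz":0,"claw":-1},{"tx":0,"ty":0,"tz":-0.05,"wx":0,"wy":0,"wz":0,"claw":-1},{"tx":0,"ty":0,"tz":-0.05,"wx":0,"wy":0,"wz":0,"claw":-1},{"tx":0,"ty":0,"tz":-0.05,"wx":0,"wy":0,"wz":0,"claw":-1},{"tx":0,"ty":0,"tz":0,"wx":0,"wy":0,"wz":0,"claw":-1},{"tx":0,"ty":0,"tz":0,"wx":0,"wy":0,"wz":0,"claw":-1},{"tx":0,"ty":0,"tz":0,"wx":0,"wy":0,"wz":0,"claw":-1},{"tx":0,"ty":0,"tz":0,"wx":0,"wy":0,"wz":0,"claw":-1}]'

```text
clock: 7.55
tool_pos: [0.5061, 0.14, 0.1545]
eef_rot: [0.219, 0.976, 0.0, 0.002]
contact_force: [-7.3, -2.6, 30.4]
opening: 0.302
finger_force: 40.0
```

Emit:
drive_tool --targets '[{"tx":0,"ty":0,"tz":0.08,"wx":0,"wy":0,"wz":0,"claw":-1},{"tx":0,"ty":0,"tz":0,"wx":0,"wy":0,"wz":0,"claw":-0.1},{"tx":0,"ty":0,"tz":0,"wx":0,"wy":0,"wz":0,"claw":-0.1},{"tx":0,"ty":0,"tz":0,"wx":0,"wy":0,"wz":0,"claw":0.2},{"tx":0,"ty":0,"tz":0,"wx":0,"wy":0,"wz":0,"claw":0.2},{"tx":0,"ty":0,"tz":0.5,"wx":0,"wy":0,"wz":0,"claw":0.2},{"tx":0,"ty":0,"tz":1,"wx":0,"wy":0,"wz":0,"claw":0.2},{"tx":0,"ty":0,"tz":1,"wx":0,"wy":0,"wz":0,"claw":0.2}]'

```text
clock: 8.35
tool_pos: [0.5053, 0.1398, 0.2284]
eef_rot: [0.219, 0.976, -0.0, -0.001]
contact_force: [0.3, 0.2, 0.1]
opening: 0.604
finger_force: 0.0
```

Emit:
drive_tool --targets '[{"tx":0,"ty":0,"tz":1,"wx":0,"wy":0,"wz":0,"claw":0.2},{"tx":0,"ty":0,"tz":0.5,"wx":0,"wy":0,"wz":0,"claw":0.2},{"tx":0,"ty":0,"tz":0,"wx":0,"wy":0,"wz":0,"claw":0.2},{"tx":0,"ty":0,"tz":0,"wx":0,"wy":0,"wz":0,"claw":0.2},{"tx":0,"ty":0,"tz":0,"wx":0,"wy":0,"wz":0,"claw":0.2},{"tx":0,"ty":0,"tz":0,"wx":0,"wy":0,"wz":0,"claw":0.2},{"tx":0,"ty":0,"tz":0,"wx":0,"wy":0,"wz":0,"claw":0.2},{"tx":0,"ty":0,"tz":0,"wx":0,"wy":0,"wz":0,"claw":0.2}]'

```text
clock: 9.15
tool_pos: [0.5055, 0.1399, 0.2726]
eef_rot: [0.219, 0.976, -0.0, -0.0]
contact_force: [-0.1, 0.4, 0.4]
opening: 0.602
finger_force: 0.0
```

```bash
cat > lid.py <<'E'
from h import *
from scipy.optimize import least_squares
st=r.get_state();print(st["tool_pos"],st["clock"],st["contact_force"])
for n in("side","wrist"):
    s=vision.snapshot(n);W=pts(s);cv2.imwrite(f"pics/{n}3.png",s["image"])
    m=(np.hypot(W[...,0]-.5055,W[...,1]-.1395)<.09)&(abs(W[...,2]-.142)<.012)&(s["image"].min(-1)>60);p=W[m]
    if len(p)<50: continue
    A=np.c_[p[:,:2]-[.5055,.1395],np.ones(len(p))];k=np.ones(len(p),bool)
    for _ in range(3): c=np.linalg.lstsq(A[k],p[k,2],rcond=None)[0];k=abs(p[:,2]-A@c)<.003
    q=p[k];a=np.degrees(np.arctan2(*(q[:,:2]-[.5055,.1395]).T[::-1]))//10;rr=np.hypot(*(q[:,:2]-[.5055,.1395]).T)
    rim=np.array([q[a==b][np.argmax(rr[a==b])] for b in np.unique(a)])
    f=least_squares(lambda v:np.hypot(rim[:,0]-v[0],rim[:,1]-v[1])-.078,[.5055,.1395],loss='soft_l1',f_scale=.002).x
    print(n,len(p),"plane",c.round(4),"centre",f.round(4),len(rim))
E
python3 lid.py
```

```text
[0.50554046 0.13987684 0.27264366] 9.15 [-0.05536786  0.36275845  0.4128477 ]
side 1507 plane [0.004  0.0088 0.1431] centre [0.5056 0.1397] 36
wrist 22818 plane [0.0002 0.0007 0.1421] centre [0.507  0.1395] 36
```

View pics/wrist3.png

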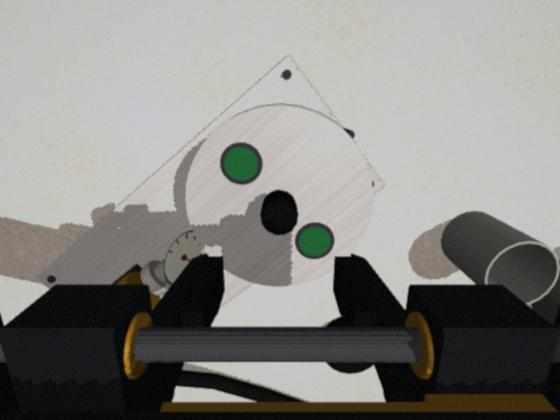

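The wrist view shows the lid seated concentric on the pot, knob at (279,212). It measures level, with the plate top at 0.142 m and the centre within 1.5 mm. Next is the wheel.

Emit:
drive_tool --targets '[{"tx":0.1,"ty":-0.5,"tz":0,"wx":0,"wy":0,"wz":0,"claw":0.2},{"tx":0.2,"ty":-1,"tz":0,"wx":0,"wy":0,"wz":0,"claw":0.2},{"tx":0.3,"ty":-1,"tz":0,"wx":0,"wy":0,"wz":0,"claw":0.2},{"tx":0.3,"ty":-1,"tz":0,"wx":0,"wy":0,"wz":0,"claw":0.2},{"tx":0.3,"ty":-1,"tz":0,"wx":0,"wy":0,"wz":0,"claw":0.2},{"tx":0.3,"ty":-1,"tz":0,"wx":0,"wy":0,"wz":0,"claw":0.2},{"tx":0.3,"ty":-1,"tz":0,"wx":0,"wy":0,"wz":0,"claw":0.2},{"tx":0.3,"ty":-1,"tz":0,"wx":0,"wy":0,"wz":0,"claw":0.2}]'

```text
clock: 10.05
tool_pos: [0.5686, -0.0881, 0.2731]
eef_rot: [0.219, 0.976, -0.0, -0.0]
contact_force: [-0.2, 0.1, -0.2]
opening: 0.599
finger_force: 0.0
```

Emit:
drive_tool --targets '[{"tx":0.2,"ty":-1,"tz":0,"wx":0,"wy":0,"wz":0,"claw":0.2},{"tx":0.1,"ty":-0.9,"tz":0,"wx":0,"wy":0,"wz":0,"claw":0.2},{"tx":0,"ty":-0.5,"tz":0,"wx":0,"wy":0,"wz":0,"claw":0.2},{"tx":0,"ty":0,"tz":0,"wx":0,"wy":0,"wz":0,"claw":0.2},{"tx":0,"ty":0,"tz":0,"wx":0,"wy":0,"wz":0,"claw":0.2},{"tx":0,"ty":0,"tz":0,"wx":0,"wy":0,"wz":0,"claw":0.2},{"tx":0,"ty":0,"tz":0,"wx":0,"wy":0,"wz":0,"claw":0.2},{"tx":0,"ty":0,"tz":0,"wx":0,"wy":0,"wz":0,"claw":0.2}]'

```text
clock: 10.85
tool_pos: [0.5778, -0.1559, 0.2733]
eef_rot: [0.218, 0.976, 0.0, -0.0]
contact_force: [-0.2, -0.4, 0.6]
opening: 0.599
finger_force: 0.0
```

```bash
cat > wh.py <<'E'
from h import *
from scipy.optimize import least_squares
st=r.get_state();print(st["tool_pos"],st["q"].round(2),st["clock"])
import sys
s=vision.snapshot("wrist");W=pts(s);cv2.imwrite(f"pics/{sys.argv[1]}.png",s["image"])
hsv=cv2.cvtColor(s["image"],cv2.COLOR_BGR2HSV)
d=np.hypot(W[...,0]-.565,W[...,1]+.1015)
m=(d<.085)&((hsv[...,0]<8)|(hsv[...,0]>172))&(hsv[...,1]>120)&(abs(W[...,2]-.136)<.006)&(d>.042)
p=W[m];print("rim",len(p),least_squares(lambda v:np.hypot(p[:,0]-v[0],p[:,1]-v[1])-v[2],[.565,-.1015,.055],loss='soft_l1',f_scale=.002).x.round(4))
m=(d<.08)&(W[...,2]>.192)&(W[...,2]<.203);p=W[m]
print("handle",len(p),p.mean(0).round(4),np.percentile(p,[1,99],0).round(4),np.percentile(p,[1,99],0).mean(0).round(4))
E
python3 wh.py w4
```

```text
[ 0.57783043 -0.15586429  0.27325877] [ 0.36  0.63 -0.3   1.61  0.22  0.93  1.12] 10.85
rim 5596 [ 0.5662 -0.1024  0.0533]
handle 737 [ 0.579  -0.155   0.1976] [[ 0.5701 -0.1648  0.1925]
 [ 0.5893 -0.1456  0.1998]] [ 0.5797 -0.1552  0.1962]
```

View pics/w4.png

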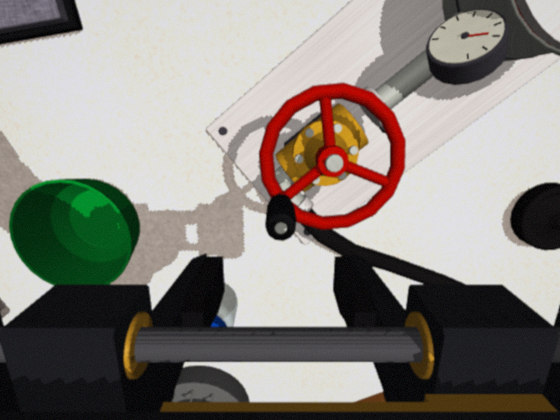

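The wrist view shows the handle top at (281,228) between the fingers and the wheel hub at (333,162). The handle is at (0.5795,-0.155) and the wheel at (0.566,-0.102), giving r=54.7 mm as expected. Next I descend and grip.

Emit:
drive_tool --targets '[{"tx":0.05,"ty":0.02,"tz":-0.8,"wx":0,"wy":0,"wz":0,"claw":0.2},{"tx":0,"ty":0,"tz":-1,"wx":0,"wy":0,"wz":0,"claw":0.2},{"tx":0,"ty":0,"tz":-1,"wx":0,"wy":0,"wz":0,"claw":0.2},{"tx":0,"ty":0,"tz":-0.6,"wx":0,"wy":0,"wz":0,"claw":0.2},{"tx":0,"ty":0,"tz":-0.35,"wx":0,"wy":0,"wz":0,"claw":0.2},{"tx":0,"ty":0,"tz":0,"wx":0,"wy":0,"wz":0,"claw":0.2},{"tx":0,"ty":0,"tz":0,"wx":0,"wy":0,"wz":0,"claw":-1},{"tx":0,"ty":0,"tz":0,"wx":0,"wy":0,"wz":0,"claw":-1}]' --force 30

```text
clock: 11.7
tool_pos: [0.5801, -0.1566, 0.1619]
eef_rot: [0.219, 0.976, 0.0, 0.001]
contact_force: [0.4, -0.7, 0.4]
opening: 0.441
finger_force: 0.0
```

Emit:
drive_tool --targets '[{"tx":0,"ty":0,"tz":0,"wx":0,"wy":0,"wz":0,"claw":-1},{"tx":0,"ty":0,"tz":0,"wx":0,"wy":0,"wz":0,"claw":-1},{"tx":0,"ty":0,"tz":0,"wx":0,"wy":0,"wz":0,"claw":-1},{"tx":0,"ty":0,"tz":0,"wx":0,"wy":0,"wz":0,"claw":-1},{"tx":0,"ty":0,"tz":0,"wx":0,"wy":0,"wz":0,"claw":-1},{"tx":0,"ty":0,"tz":0,"wx":0,"wy":0,"wz":0,"claw":-1},{"tx":0,"ty":0,"tz":0,"wx":0,"wy":0,"wz":0,"claw":-1},{"tx":0,"ty":0,"tz":0,"wx":0,"wy":0,"wz":0,"claw":-1}]'

```text
clock: 12.5
tool_pos: [0.5801, -0.1558, 0.1613]
eef_rot: [0.218, 0.976, 0.001, 0.001]
contact_force: [-0.2, 2.3, 4.9]
opening: 0.243
finger_force: 30.0
```

```bash
cat > arc.py <<'E'
# rows (units of 30 mm) along the circle from the present TCP; args: end offset per row deg, rows
import sys
from h import *
C=np.array([float(sys.argv[3]),float(sys.argv[4])]) if len(sys.argv)>3 else np.array([.566,-.102]);st=r.get_state();p=st["tool_pos"][:2]-C
a=np.arctan2(p[1],p[0]);step=np.radians(float(sys.argv[1]));n=int(sys.argv[2])
print("angle",np.degrees(a).round(1),"r",np.hypot(*p).round(4),"f",st["contact_force"].round(1),st["clock"])
q=C+.055*np.c_[np.cos(a+step*np.arange(1,n+1)),np.sin(a+step*np.arange(1,n+1))]
d=np.diff(np.r_[[st["tool_pos"][:2]],q],axis=0)/.03
for i,v in enumerate(d.round(2)): print(i+1,v)
E
python3 arc.py -15 24
```

```text
angle -75.3 r 0.0557 f [-0.2  2.3  4.9] 12.5
1 [-0.48 -0.04]
2 [-0.47  0.06]
3 [-0.44  0.19]
4 [-0.38  0.29]
5 [-0.29  0.38]
6 [-0.18  0.44]
7 [-0.06  0.47]
8 [0.06 0.47]
9 [0.19 0.44]
10 [0.29 0.38]
11 [0.38 0.29]
12 [0.44 0.18]
13 [0.47 0.06]
14 [ 0.47 -0.06]
15 [ 0.44 -0.19]
16 [ 0.38 -0.29]
17 [ 0.29 -0.38]
18 [ 0.18 -0.44]
19 [ 0.06 -0.47]
20 [-0.06 -0.47]
21 [-0.19 -0.44]
22 [-0.29 -0.38]
23 [-0.38 -0.29]
24 [-0.44 -0.18]
```

Emit:
drive_tool --targets '[{"tx":-0.47,"ty":-0.06,"tz":0,"wx":0,"wy":0,"wz":0,"claw":-1},{"tx":-0.47,"ty":0.06,"tz":0,"wx":0,"wy":0,"wz":0,"claw":-1},{"tx":-0.44,"ty":0.19,"tz":0,"wx":0,"wy":0,"wz":0,"claw":-1},{"tx":-0.38,"ty":0.29,"tz":0,"wx":0,"wy":0,"wz":0,"claw":-1},{"tx":-0.29,"ty":0.38,"tz":0,"wx":0,"wy":0,"wz":0,"claw":-1},{"tx":-0.19,"ty":0.44,"tz":0,"wx":0,"wy":0,"wz":0,"claw":-1},{"tx":-0.06,"ty":0.47,"tz":0,"wx":0,"wy":0,"wz":0,"claw":-1},{"tx":0.06,"ty":0.47,"tz":0,"wx":0,"wy":0,"wz":0,"claw":-1}]'

```text
clock: 13.3
tool_pos: [0.5135, -0.0918, 0.1613]
eef_rot: [0.22, 0.976, -0.001, 0.002]
contact_force: [3.8, -5.7, 2.9]
opening: 0.239
finger_force: 30.0
```

```bash
python3 arc.py -15 8
```

```text
angle 169.0 r 0.0535 f [ 3.8 -5.7  2.9] 13.3
1 [0.1  0.46]
2 [0.26 0.4 ]
3 [0.36 0.32]
4 [0.43 0.21]
5 [0.47 0.1 ]
6 [ 0.48 -0.03]
7 [ 0.45 -0.15]
8 [ 0.4  -0.26]
```

Emit:
drive_tool --targets '[{"tx":0.19,"ty":0.44,"tz":0,"wx":0,"wy":0,"wz":0,"claw":-1},{"tx":0.29,"ty":0.38,"tz":0,"wx":0,"wy":0,"wz":0,"claw":-1},{"tx":0.38,"ty":0.29,"tz":0,"wx":0,"wy":0,"wz":0,"claw":-1},{"tx":0.44,"ty":0.19,"tz":0,"wx":0,"wy":0,"wz":0,"claw":-1},{"tx":0.47,"ty":0.06,"tz":0,"wx":0,"wy":0,"wz":0,"claw":-1},{"tx":0.47,"ty":-0.06,"tz":0,"wx":0,"wy":0,"wz":0,"claw":-1},{"tx":0,"ty":0,"tz":0,"wx":0,"wy":0,"wz":0,"claw":-1},{"tx":0,"ty":0,"tz":0,"wx":0,"wy":0,"wz":0,"claw":-1}]'

```text
clock: 14.1
tool_pos: [0.5814, -0.049, 0.1614]
eef_rot: [0.218, 0.976, 0.001, 0.002]
contact_force: [3.3, 2.9, 3.7]
opening: 0.239
finger_force: 30.0
```

```bash
python3 arc.py -15 8
```

```text
angle 73.8 r 0.0552 f [3.3 2.9 3.7] 14.1
1 [ 0.44 -0.2 ]
2 [ 0.37 -0.3 ]
3 [ 0.28 -0.39]
4 [ 0.17 -0.45]
5 [ 0.05 -0.48]
6 [-0.07 -0.47]
7 [-0.19 -0.44]
8 [-0.3  -0.37]
```

Emit:
drive_tool --targets '[{"tx":0.14,"ty":-0.07,"tz":0,"wx":0,"wy":0,"wz":0,"claw":-1},{"tx":0.14,"ty":-0.07,"tz":0,"wx":0,"wy":0,"wz":0,"claw":-1},{"tx":0.14,"ty":-0.07,"tz":0,"wx":0,"wy":0,"wz":0,"claw":-1},{"tx":0.14,"ty":-0.07,"tz":0,"wx":0,"wy":0,"wz":0,"claw":-1},{"tx":0,"ty":0,"tz":0,"wx":0,"wy":0,"wz":0,"claw":-1},{"tx":0,"ty":0,"tz":0,"wx":0,"wy":0,"wz":0,"claw":-1},{"tx":0,"ty":0,"tz":0,"wx":0,"wy":0,"wz":0,"claw":-1},{"tx":0,"ty":0,"tz":0,"wx":0,"wy":0,"wz":0,"claw":-1}]' --force 15

```text
clock: 14.9
tool_pos: [0.5973, -0.056, 0.1614]
eef_rot: [0.218, 0.976, 0.002, 0.001]
contact_force: [0.9, 6.2, 4.8]
opening: 0.244
finger_force: 15.0
```

Emit:
drive_tool --targets '[{"tx":0.11,"ty":-0.12,"tz":0,"wx":0,"wy":0,"wz":0,"claw":-1},{"tx":0.11,"ty":-0.12,"tz":0,"wx":0,"wy":0,"wz":0,"claw":-1},{"tx":0.11,"ty":-0.12,"tz":0,"wx":0,"wy":0,"wz":0,"claw":-1},{"tx":0.11,"ty":-0.12,"tz":0,"wx":0,"wy":0,"wz":0,"claw":-1},{"tx":0,"ty":0,"tz":0,"wx":0,"wy":0,"wz":0,"claw":-1},{"tx":0,"ty":0,"tz":0,"wx":0,"wy":0,"wz":0,"claw":-1},{"tx":0,"ty":0,"tz":0,"wx":0,"wy":0,"wz":0,"claw":-1},{"tx":0,"ty":0,"tz":0,"wx":0,"wy":0,"wz":0,"claw":-1}]'

```text
clock: 15.7
tool_pos: [0.6121, -0.0701, 0.1614]
eef_rot: [0.218, 0.976, 0.003, 0.003]
contact_force: [5.2, 7.0, 2.6]
opening: 0.249
finger_force: 15.0
```

Emit:
drive_tool --targets '[{"tx":0.08,"ty":-0.14,"tz":0,"wx":0,"wy":0,"wz":0,"claw":-1},{"tx":0.08,"ty":-0.14,"tz":0,"wx":0,"wy":0,"wz":0,"claw":-1},{"tx":0.07,"ty":-0.14,"tz":0,"wx":0,"wy":0,"wz":0,"claw":-1},{"tx":0.05,"ty":-0.15,"tz":0,"wx":0,"wy":0,"wz":0,"claw":-1},{"tx":0,"ty":0,"tz":0,"wx":0,"wy":0,"wz":0,"claw":-1},{"tx":0,"ty":0,"tz":0,"wx":0,"wy":0,"wz":0,"claw":-1},{"tx":0,"ty":0,"tz":0,"wx":0,"wy":0,"wz":0,"claw":-1},{"tx":0,"ty":0,"tz":0,"wx":0,"wy":0,"wz":0,"claw":-1}]'

```text
clock: 16.5
tool_pos: [0.6208, -0.0888, 0.1615]
eef_rot: [0.218, 0.976, 0.002, 0.003]
contact_force: [7.2, 3.8, 1.2]
opening: 0.243
finger_force: 15.0
```

Emit:
drive_tool --targets '[{"tx":0.04,"ty":-0.16,"tz":0,"wx":0,"wy":0,"wz":0,"claw":-1},{"tx":0.03,"ty":-0.16,"tz":0,"wx":0,"wy":0,"wz":0,"claw":-1},{"tx":0,"ty":-0.16,"tz":0,"wx":0,"wy":0,"wz":0,"claw":-1},{"tx":-0.01,"ty":-0.16,"tz":0,"wx":0,"wy":0,"wz":0,"claw":-1},{"tx":0,"ty":0,"tz":0,"wx":0,"wy":0,"wz":0,"claw":-1},{"tx":0,"ty":0,"tz":0,"wx":0,"wy":0,"wz":0,"claw":-1},{"tx":0,"ty":0,"tz":0,"wx":0,"wy":0,"wz":0,"claw":-1},{"tx":0,"ty":0,"tz":0,"wx":0,"wy":0,"wz":0,"claw":-1}]'

```text
clock: 17.3
tool_pos: [0.6262, -0.0921, 0.1614]
eef_rot: [0.213, 0.977, 0.012, 0.004]
contact_force: [12.9, 26.6, -4.9]
opening: 0.25
finger_force: 15.0
```

The wheel has stopped, with a 29 N reaction after a 3 mm move. I'll check its angle from the spokes, with the handle position in w4 (-76°) as the reference.

```bash
cat > sp.py <<'E'
from h import *
import sys
C=np.array([.566,-.102])
def spokes(s):
    W=pts(s);hsv=cv2.cvtColor(s["image"],cv2.COLOR_BGR2HSV);v=W[...,:2]-C;d=np.hypot(*np.moveaxis(v,-1,0))
    m=((hsv[...,0]<8)|(hsv[...,0]>172))&(hsv[...,1]>120)&(abs(W[...,2]-.134)<.02)
    ring=m&(d>.018)&(d<.042);p=v[ring];a=np.arctan2(p[:,1],p[:,0])
    h=np.histogram(np.degrees(a),np.arange(-180,181,10))[0]
    return np.degrees(np.angle(np.exp(3j*a).mean()))/3, abs(np.exp(3j*a).mean()),len(a),h.tolist()
for n in sys.argv[1:]:
    s=dict(np.load(n)) if n.endswith("npz") else vision.snapshot(n)
    if not n.endswith("npz"): cv2.imwrite(f"pics/{n}_sp.png",s["image"])
    print(n,*spokes(s))
E
python3 sp.py top0.npz side0.npz wrist top side; python3 arc.py 5 2
```

```text
top0.npz 43.75592045958862 0.980386844397652 81 [0, 0, 0, 0, 0, 0, 0, 0, 0, 5, 21, 2, 0, 0, 0, 0, 0, 0, 0, 0, 0, 4, 21, 2, 0, 0, 0, 0, 0, 0, 0, 0, 0, 7, 19, 0]
side0.npz 43.3875684606887 0.9693516273201894 50 [0, 0, 0, 0, 0, 0, 0, 0, 1, 8, 9, 0, 0, 0, 0, 0, 0, 0, 0, 0, 0, 1, 11, 2, 0, 0, 0, 0, 0, 0, 0, 0, 0, 0, 17, 1]
wrist 13.69517608833254 0.9597887769756243 2716 [0, 0, 0, 0, 0, 0, 151, 542, 192, 0, 0, 0, 0, 0, 0, 0, 0, 0, 190, 506, 108, 0, 0, 0, 0, 0, 0, 0, 0, 7, 394, 577, 49, 0, 0, 0]
top 14.132165781557342 0.980264181975916 85 [0, 0, 0, 0, 0, 0, 6, 24, 1, 0, 0, 0, 0, 0, 0, 0, 0, 0, 5, 21, 1, 0, 0, 0, 0, 0, 0, 0, 0, 0, 4, 22, 1, 0, 0, 0]
side 13.644717868374856 0.9520840556522231 60 [0, 0, 0, 0, 0, 0, 12, 10, 0, 0, 0, 0, 0, 0, 0, 0, 0, 0, 4, 11, 0, 0, 0, 0, 0, 0, 0, 0, 0, 0, 1, 15, 6, 1, 0, 0]
angle 9.3 r 0.0611 f [12.  27.2 -4.4] 17.45
1 [-0.23  0.12]
2 [-0.05  0.15]
```

```bash
python3 -c "
import cv2;a=cv2.imread('pics/wrist_sp.png');cv2.imwrite('pics/v5.png',a)"
```

```text
(no output)
```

View pics/v5.png

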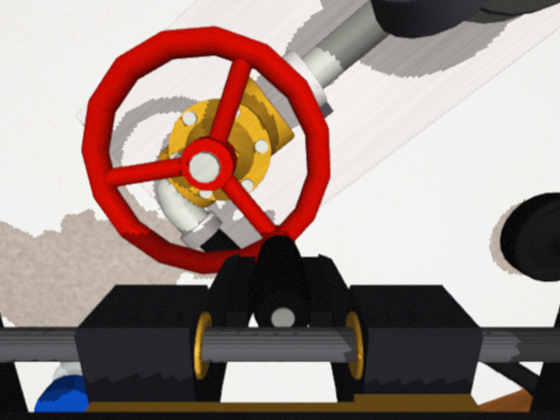

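The wheel is at the stop with its spokes at 13.8°, 270° closed from the start (0.75 turn, inside the stated range). The handle is still between the fingers at about (283,290). The grip has slid off-centre, so I'll release the push and regrip centred.

Emit:
drive_tool --targets '[{"tx":-0.05,"ty":0.15,"tz":0,"wx":0,"wy":0,"wz":0,"claw":-1},{"tx":-0.05,"ty":0.15,"tz":0,"wx":0,"wy":0,"wz":0,"claw":-1},{"tx":0,"ty":0,"tz":0,"wx":0,"wy":0,"wz":0,"claw":-1},{"tx":0,"ty":0,"tz":0,"wx":0,"wy":0,"wz":0,"claw":-0.2},{"tx":0,"ty":0,"tz":0,"wx":0,"wy":0,"wz":0,"claw":-0.1},{"tx":0,"ty":0,"tz":0,"wx":0,"wy":0,"wz":0,"claw":0},{"tx":0,"ty":0,"tz":0,"wx":0,"wy":0,"wz":0,"claw":0},{"tx":0,"ty":0,"tz":0,"wx":0,"wy":0,"wz":0,"claw":0}]'

```text
clock: 18.25
tool_pos: [0.6168, -0.0994, 0.1607]
eef_rot: [0.218, 0.976, 0.001, 0.0]
contact_force: [2.5, 5.0, 3.2]
opening: 0.501
finger_force: 2.8
```

```bash
python3 sp.py wrist top; python3 -c "
from h import *
s=r.get_state();print(s['tool_pos'],s['eef_rot'],s['contact_force'],s['opening'])"
```

```text
wrist 13.729333462690638 0.9577966048114417 2619 [0, 0, 0, 0, 0, 0, 159, 510, 179, 1, 0, 0, 0, 0, 0, 5, 0, 1, 192, 480, 112, 0, 0, 0, 0, 0, 0, 0, 0, 7, 352, 565, 56, 0, 0, 0]
top 14.110976720178419 0.9793658002253167 85 [0, 0, 0, 0, 0, 0, 6, 23, 2, 0, 0, 0, 0, 0, 0, 0, 0, 0, 6, 21, 1, 0, 0, 0, 0, 0, 0, 0, 0, 0, 3, 21, 2, 0, 0, 0]
[ 0.61680855 -0.09940803  0.16074006] [2.18430219e-01 9.75852154e-01 8.66270194e-04 2.50756312e-04] [1.09862845 5.13336435 3.37008335] 0.4998644147043296
```

Emit:
drive_tool --targets '[{"tx":0.1,"ty":0.2,"tz":0,"wx":0,"wy":0,"wz":0,"claw":0},{"tx":0,"ty":0.14,"tz":0,"wx":0,"wy":0,"wz":0,"claw":0},{"tx":0,"ty":0,"tz":0,"wx":0,"wy":0,"wz":0,"claw":0},{"tx":0,"ty":0,"tz":0,"wx":0,"wy":0,"wz":0,"claw":-1},{"tx":0,"ty":0,"tz":0,"wx":0,"wy":0,"wz":0,"claw":-1},{"tx":0,"ty":0,"tz":0,"wx":0,"wy":0,"wz":0,"claw":-1},{"tx":0,"ty":0,"tz":0,"wx":0,"wy":0,"wz":0,"claw":-1},{"tx":0,"ty":0,"tz":0,"wx":0,"wy":0,"wz":0,"claw":-1}]' --force 30

```text
clock: 19.15
tool_pos: [0.6201, -0.0887, 0.1605]
eef_rot: [0.218, 0.976, 0.001, 0.0]
contact_force: [2.0, 3.8, -3.2]
opening: 0.239
finger_force: 30.0
```

```bash
python3 sp.py wrist; python3 arc.py 15 24 .5668 -.102
```

```text
wrist 13.75428284642883 0.9597338460663032 2627 [0, 0, 0, 0, 0, 0, 157, 524, 174, 1, 0, 0, 0, 0, 0, 0, 0, 1, 172, 494, 125, 0, 0, 0, 0, 0, 0, 0, 0, 8, 376, 543, 52, 0, 0, 0]
angle 14.0 r 0.0549 f [ 2.8  4.4 -3.9] 19.2
1 [-0.17  0.45]
2 [-0.28  0.38]
3 [-0.37  0.3 ]
4 [-0.44  0.19]
5 [-0.47  0.07]
6 [-0.48 -0.05]
7 [-0.45 -0.18]
8 [-0.38 -0.28]
9 [-0.3  -0.37]
10 [-0.19 -0.44]
11 [-0.07 -0.47]
12 [ 0.05 -0.48]
13 [ 0.18 -0.45]
14 [ 0.28 -0.38]
15 [ 0.37 -0.3 ]
16 [ 0.44 -0.19]
17 [ 0.47 -0.07]
18 [0.48 0.05]
19 [0.45 0.18]
20 [0.38 0.28]
21 [0.3  0.37]
22 [0.19 0.44]
23 [0.07 0.47]
24 [-0.05  0.48]
```

Emit:
drive_tool --targets '[{"tx":-0.17,"ty":0.45,"tz":0,"wx":0,"wy":0,"wz":0,"claw":-1},{"tx":-0.28,"ty":0.38,"tz":0,"wx":0,"wy":0,"wz":0,"claw":-1},{"tx":-0.37,"ty":0.3,"tz":0,"wx":0,"wy":0,"wz":0,"claw":-1},{"tx":-0.44,"ty":0.19,"tz":0,"wx":0,"wy":0,"wz":0,"claw":-1},{"tx":-0.47,"ty":0.07,"tz":0,"wx":0,"wy":0,"wz":0,"claw":-1},{"tx":-0.48,"ty":-0.05,"tz":0,"wx":0,"wy":0,"wz":0,"claw":-1},{"tx":-0.45,"ty":-0.18,"tz":0,"wx":0,"wy":0,"wz":0,"claw":-1},{"tx":-0.38,"ty":-0.28,"tz":0,"wx":0,"wy":0,"wz":0,"claw":-1}]'

```text
clock: 20.0
tool_pos: [0.5283, -0.0625, 0.1605]
eef_rot: [0.218, 0.976, 0.001, 0.0]
contact_force: [4.3, 1.6, -7.3]
opening: 0.241
finger_force: 30.0
```

```bash
python3 sp.py wrist; python3 arc.py 15 8 .5668 -.102
```

```text
wrist 15.289830507548421 0.9750796037651145 407 [0, 0, 0, 0, 0, 0, 0, 0, 0, 0, 0, 0, 0, 0, 0, 0, 0, 0, 60, 286, 61, 0, 0, 0, 0, 0, 0, 0, 0, 0, 0, 0, 0, 0, 0, 0]
angle 138.4 r 0.0551 f [-1.7  1.8  0.3] 20.05
1 [-0.27 -0.4 ]
2 [-0.16 -0.45]
3 [-0.03 -0.48]
4 [ 0.09 -0.47]
5 [ 0.21 -0.43]
6 [ 0.31 -0.36]
7 [ 0.4  -0.27]
8 [ 0.45 -0.16]
```

Emit:
drive_tool --targets '[{"tx":-0.22,"ty":-0.28,"tz":0,"wx":0,"wy":0,"wz":0,"claw":-1},{"tx":-0.19,"ty":-0.44,"tz":0,"wx":0,"wy":0,"wz":0,"claw":-1},{"tx":-0.07,"ty":-0.47,"tz":0,"wx":0,"wy":0,"wz":0,"claw":-1},{"tx":0.05,"ty":-0.48,"tz":0,"wx":0,"wy":0,"wz":0,"claw":-1},{"tx":0.18,"ty":-0.45,"tz":0,"wx":0,"wy":0,"wz":0,"claw":-1},{"tx":0.28,"ty":-0.38,"tz":0,"wx":0,"wy":0,"wz":0,"claw":-1},{"tx":0.37,"ty":-0.3,"tz":0,"wx":0,"wy":0,"wz":0,"claw":-1},{"tx":0.44,"ty":-0.19,"tz":0,"wx":0,"wy":0,"wz":0,"claw":-1}]'

```text
clock: 20.85
tool_pos: [0.551, -0.1546, 0.1604]
eef_rot: [0.219, 0.976, -0.001, -0.003]
contact_force: [-2.8, 4.0, 0.9]
opening: 0.238
finger_force: 30.0
```

```bash
python3 arc.py 15 8 .5668 -.102
```

```text
angle -106.7 r 0.0549 f [-2.8  4.   0.9] 20.85
1 [ 0.47 -0.08]
2 [0.48 0.05]
3 [0.45 0.17]
4 [0.39 0.28]
5 [0.3  0.37]
6 [0.2  0.44]
7 [0.08 0.47]
8 [-0.05  0.48]
```

On track at 253.3°; nominal is 254°.

Emit:
drive_tool --targets '[{"tx":0.47,"ty":-0.08,"tz":0,"wx":0,"wy":0,"wz":0,"claw":-1},{"tx":0.48,"ty":0.05,"tz":0,"wx":0,"wy":0,"wz":0,"claw":-1},{"tx":0.45,"ty":0.17,"tz":0,"wx":0,"wy":0,"wz":0,"claw":-1},{"tx":0.38,"ty":0.28,"tz":0,"wx":0,"wy":0,"wz":0,"claw":-1},{"tx":0.3,"ty":0.37,"tz":0,"wx":0,"wy":0,"wz":0,"claw":-1},{"tx":0.2,"ty":0.44,"tz":0,"wx":0,"wy":0,"wz":0,"claw":-1},{"tx":0.08,"ty":0.47,"tz":0,"wx":0,"wy":0,"wz":0,"claw":-1},{"tx":-0.05,"ty":0.48,"tz":0,"wx":0,"wy":0,"wz":0,"claw":-1}]'

```text
clock: 21.65
tool_pos: [0.621, -0.0922, 0.1605]
eef_rot: [0.22, 0.975, -0.003, -0.001]
contact_force: [-3.7, -4.9, 1.8]
opening: 0.24
finger_force: 30.0
```

```bash
python3 arc.py 15 8 .5668 -.102; python3 sp.py top wrist
```

```text
angle 10.3 r 0.0551 f [-3.7 -4.9  1.8] 21.65
1 [-0.15  0.46]
2 [-0.26  0.4 ]
3 [-0.35  0.32]
4 [-0.43  0.22]
5 [-0.47  0.1 ]
6 [-0.48 -0.02]
7 [-0.46 -0.15]
8 [-0.4  -0.26]
top 9.228959339191485 0.980860044242207 77 [0, 0, 0, 0, 0, 0, 11, 12, 0, 0, 0, 0, 0, 0, 0, 0, 0, 0, 16, 11, 0, 0, 0, 0, 0, 0, 0, 0, 0, 1, 16, 10, 0, 0, 0, 0]
wrist 13.8609254272846 0.9596281968216578 2611 [0, 0, 0, 0, 0, 0, 141, 528, 173, 1, 0, 0, 0, 0, 0, 0, 0, 1, 157, 495, 142, 0, 0, 0, 0, 0, 0, 0, 0, 9, 383, 538, 43, 0, 0, 0]
```

One full turn is done, with the spokes back at 13.9°. Now the second turn.

Emit:
drive_tool --targets '[{"tx":-0.17,"ty":0.45,"tz":0,"wx":0,"wy":0,"wz":0,"claw":-1},{"tx":-0.28,"ty":0.38,"tz":0,"wx":0,"wy":0,"wz":0,"claw":-1},{"tx":-0.37,"ty":0.3,"tz":0,"wx":0,"wy":0,"wz":0,"claw":-1},{"tx":-0.44,"ty":0.19,"tz":0,"wx":0,"wy":0,"wz":0,"claw":-1},{"tx":-0.47,"ty":0.07,"tz":0,"wx":0,"wy":0,"wz":0,"claw":-1},{"tx":-0.48,"ty":-0.05,"tz":0,"wx":0,"wy":0,"wz":0,"claw":-1},{"tx":-0.45,"ty":-0.18,"tz":0,"wx":0,"wy":0,"wz":0,"claw":-1},{"tx":-0.38,"ty":-0.28,"tz":0,"wx":0,"wy":0,"wz":0,"claw":-1}]'

```text
clock: 22.55
tool_pos: [0.5322, -0.0591, 0.1605]
eef_rot: [0.217, 0.976, 0.002, 0.001]
contact_force: [1.9, 4.6, -6.0]
opening: 0.242
finger_force: 30.0
```

```bash
python3 arc.py 15 8 .5668 -.102
```

```text
angle 128.9 r 0.0551 f [ 1.9  4.6 -6. ] 22.55
1 [-0.33 -0.35]
2 [-0.23 -0.42]
3 [-0.11 -0.47]
4 [ 0.01 -0.48]
5 [ 0.13 -0.46]
6 [ 0.25 -0.41]
7 [ 0.35 -0.33]
8 [ 0.42 -0.23]
```

Emit:
drive_tool --targets '[{"tx":-0.3,"ty":-0.37,"tz":0,"wx":0,"wy":0,"wz":0,"claw":-1},{"tx":-0.19,"ty":-0.44,"tz":0,"wx":0,"wy":0,"wz":0,"claw":-1},{"tx":-0.07,"ty":-0.47,"tz":0,"wx":0,"wy":0,"wz":0,"claw":-1},{"tx":0.05,"ty":-0.48,"tz":0,"wx":0,"wy":0,"wz":0,"claw":-1},{"tx":0.18,"ty":-0.45,"tz":0,"wx":0,"wy":0,"wz":0,"claw":-1},{"tx":0.28,"ty":-0.38,"tz":0,"wx":0,"wy":0,"wz":0,"claw":-1},{"tx":0.37,"ty":-0.3,"tz":0,"wx":0,"wy":0,"wz":0,"claw":-1},{"tx":0.44,"ty":-0.19,"tz":0,"wx":0,"wy":0,"wz":0,"claw":-1}]'

```text
clock: 23.35
tool_pos: [0.5523, -0.155, 0.1604]
eef_rot: [0.219, 0.976, -0.001, -0.002]
contact_force: [-3.4, 3.4, 0.8]
opening: 0.242
finger_force: 30.0
```

```bash
python3 arc.py 15 8 .5668 -.102
```

```text
angle -105.3 r 0.0549 f [-3.4  3.4  0.8] 23.35
1 [ 0.47 -0.07]
2 [0.47 0.06]
3 [0.44 0.18]
4 [0.38 0.29]
5 [0.29 0.38]
6 [0.19 0.44]
7 [0.06 0.47]
8 [-0.06  0.47]
```

Emit:
drive_tool --targets '[{"tx":0.47,"ty":-0.07,"tz":0,"wx":0,"wy":0,"wz":0,"claw":-1},{"tx":0.48,"ty":0.05,"tz":0,"wx":0,"wy":0,"wz":0,"claw":-1},{"tx":0.44,"ty":0.17,"tz":0,"wx":0,"wy":0,"wz":0,"claw":-1},{"tx":0.38,"ty":0.28,"tz":0,"wx":0,"wy":0,"wz":0,"claw":-1},{"tx":0.3,"ty":0.37,"tz":0,"wx":0,"wy":0,"wz":0,"claw":-1},{"tx":0.2,"ty":0.44,"tz":0,"wx":0,"wy":0,"wz":0,"claw":-1},{"tx":0.08,"ty":0.47,"tz":0,"wx":0,"wy":0,"wz":0,"claw":-1},{"tx":-0.05,"ty":0.47,"tz":0,"wx":0,"wy":0,"wz":0,"claw":-1}]'

```text
clock: 24.15
tool_pos: [0.621, -0.0921, 0.1604]
eef_rot: [0.22, 0.975, -0.003, -0.002]
contact_force: [-6.5, -5.2, 2.5]
opening: 0.236
finger_force: 30.0
```

Emit:
drive_tool --targets '[{"tx":0,"ty":0,"tz":0,"wx":0,"wy":0,"wz":0,"claw":-1},{"tx":0,"ty":0,"tz":0,"wx":0,"wy":0,"wz":0,"claw":-1},{"tx":0,"ty":0,"tz":0,"wx":0,"wy":0,"wz":0,"claw":-1},{"tx":0,"ty":0,"tz":0,"wx":0,"wy":0,"wz":0,"claw":-1},{"tx":0,"ty":0,"tz":0,"wx":0,"wy":0,"wz":0,"claw":-1},{"tx":0,"ty":0,"tz":0,"wx":0,"wy":0,"wz":0,"claw":-1},{"tx":0,"ty":0,"tz":0,"wx":0,"wy":0,"wz":0,"claw":-1},{"tx":0,"ty":0,"tz":0,"wx":0,"wy":0,"wz":0,"claw":-1}]'

```text
clock: 24.95
tool_pos: [0.6203, -0.0886, 0.1604]
eef_rot: [0.219, 0.976, -0.001, -0.003]
contact_force: [-6.9, 2.5, 4.1]
opening: 0.239
finger_force: 30.0
```

```bash
python3 arc.py 15 1 .5668 -.102; python3 sp.py top wrist; python3 lid.py
```

```text
angle 14.1 r 0.0551 f [-6.9  2.5  4.1] 24.95
1 [-0.18  0.44]
top 14.29317725470509 0.9791400469762843 79 [0, 0, 0, 0, 0, 0, 3, 23, 1, 0, 0, 0, 0, 0, 0, 0, 0, 0, 4, 19, 2, 0, 0, 0, 0, 0, 0, 0, 0, 0, 3, 22, 2, 0, 0, 0]
wrist 13.80479926612245 0.9598604410090453 2604 [0, 0, 0, 0, 0, 0, 147, 522, 174, 0, 0, 0, 0, 0, 0, 0, 0, 2, 167, 490, 132, 0, 0, 0, 0, 0, 0, 0, 0, 6, 373, 544, 47, 0, 0, 0]
[ 0.62026541 -0.08858392  0.16037766] 25.05 [-7.34801188  2.54161793  3.63762294]
side 1525 plane [0.0033 0.0067 0.1431] centre [0.5056 0.1397] 36
```

The valve is exactly two turns open, the handle is gripped at 30 N, and the lid is unchanged. Handing in.

```bash
python3 -c "
from h import *
print(workorder.finish_job())"
```

```text
the job is handed in; nothing more can be done
None
```

I handed the job in at about 25 s of the 69 s allowed; the hand-in returned no verdict. The lid is seated level on the gasket, and the valve was shut against its stop, then backed off two full turns (spokes within about 0.1° of the stop reading). The crank handle is still gripped at 30 N.

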